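Hook the second pan bracket onto the cooling rack

TASK

One upright of the pan rack already carries its bracket; hang the loose bracket on the other upright at the same level, both hooks in the slots and its arm sticking out towards the robot like its partner. It rests high on a spring catch at first: press it down until it snaps fully home, without hammering it, and leave it there; leave the bowl, jar and ramekin where they are.

Things in the scene. Friction and masses are not known exactly. Their poses are not given: they have to be found in the camera images.
- bracket: loose steel bracket, 0.2-0.45 kg. Origin: centre of the arm's underside; x along the arm to the hook end, z up. Arm 140 long (x -70 to 70), 20 wide, 44 high: grip firmly across the width near the centre of mass (x=6). At x=70 the rear face of a back plate 82 high, with a flange on top; at x=-70 a pan stop 56 high. Two hooks stand out of the rear face, one above the other
- bracket_hook (a point): under the neck of the bracket's upper hook (bracket x=72, z=66); axes as the bracket's; when home it rests on the top slot's lower edge, 135 above the table, within 3 mm of slot in x. Hook, 6 thick in y: neck 10 high; its lip, 6 behind the rear face, hangs 14 below the neck and ends in a round toe reaching x=84
- lower_hook (a point): under the neck of the bracket's lower hook (bracket x=72, z=17.5). Like the upper hook, lip down to z=5, reaching x=80; it goes in the middle slot while the upper one goes in the top slot
- flange (a point): centre of the top of the bracket's thumb flange, the place to press (bracket x=55, z=86); the flange is 30 x 20 mm. With the bracket home it is 155 mm above the table
- post_empty: fixed steel upright without a bracket: channel 66 wide (y), 40 deep, 175 high on a foot plate. Origin on the table under its centre; x into the upright, away from the robot; z up. Its slotted strip (44 wide, front face x=-20, 4 thick) has three slots in one column, each 10 wide, 32 high, lower edges 35, 85, 135 above the table. The strip is clamped anywhere up to 8 mm left or right of the centre
- slot (a point): middle of the top slot's lower edge, mid plate (post x=-18, y=0, z=135), if the strip were central: the real slots lie up to 8 mm to either side, to be seen or felt for. Push the hooks in level, bracket_hook 14 to 22 above this height (18 best), until the back plate meets the front, then let down. Hooks that miss stop 14 short. Axes as the upright's
- catch (a point): the sprung catch hidden behind the top slot of the empty upright's strip (tip 9 behind the front face; this point is for a central strip). It holds the hooked bracket about 10 mm too high under its own weight; 12 to 25 N downwards on the flange pushes past it, then it snaps over the toe and the necks rest on the slots' lower edges
- post_full: identical fixed upright that already carries its bracket, 280 mm beside the empty one, facing the same way; which is left or right varies. Origin and axes likewise; its bracket arm reaches 160 in front of the origin, from 69 up to 155 above the table
- bowl: bystander: loose steel bowl, 130 across, 60 high; origin under its centre
- jar: bystander: loose glass jar with a lid, 60 across, 100 high; origin under its centre
- ramekin: bystander: small white loose cup, 70 across, 40 high, between the uprights; origin under its centre
Things that resemble listed ones, but are neither listed nor needed, are in the scene too. Several things have the shape of the bracket; the one meant has the colours described above.

How it is judged:
By the outcome, as a careful person would: the job done as asked, in the order asked, and still so for the second after the job is handed in, with the robot touching nothing.
It also fails if it takes over 64 s, if anything falls off the work surface, if the arm or the gripper's body presses on something with over 40 N, if the wrist force passes 120 N, or if a joint passes its speed limit or range.

ROBOT

A 6-joint arm with a two-finger parallel gripper is mounted at the origin on the work surface. World frame = base frame: x ahead of the robot, y to its left, z up, the work surface at z = 0. Lengths are in m, angles in rad, forces in N, time in s.
With the tool pointing down it reaches from about 0.4 to 0.825 m from the base axis. Payload 7 kg.
Tool frame: the origin (TCP) lies on the centre line of the jaws, within the pads' length; the fingertips stand 8 mm ahead of it and the grasp point (between the pads) lies 11 mm behind it; z points along the fingers, y is the line along which they close (so a half turn about z gives the same grasp; the last joint's range is limited). The gripper opens to 85 mm and grips with 20 to 120 N. Pads are 22 mm wide; open, the fingers measure 114 mm over their backs; the gripper's body (76 mm by 85 mm) begins 54 mm behind the grasp point. The pads swing forward as they close: fully open they stand 13 mm farther back than shut.
Start: joints at [-0.978, 0.359, 0.012, 0, -1.224, -0.288], TCP at [0.203, -0.644, 0.239] pointing down, gripper open.
Joint ranges: [-3.07, 3.07], [-1.43, 2.12], [-1.02, 1.25], [-3.03, 1.67], [-3.05, -0], [-3.03, 3.03]. Speed limits (rad/s): [2.39, 2.39, 3.01, 3.14, 3.14, 3.14].

INTERFACE

Orientations are given as a 3x3 rotation matrix whose columns are the frame's x, y, z axes.
In Python, from bench import r, eyes, finish_job gives the robot as it stands. The module is installed in compiled form; this text tells all that it offers.
- The arm moves only by the tool send_rows, never from a script. Its argument "series" is a list of rows, each a list of 5 numbers: the shift along the tool's x, y, z in mm, then the turn about the tool's z in degrees, then the opening in per cent of the stroke, from 0 (shut) to 100 (fully open). In form: [[x, y, z, yaw, gripper], ...]. A call has exactly 10 rows; each row is the pose to reach, as a shift and turn from the pose commanded when the call began, along the tool's axes at that moment; what a row does not reach only later rows make up. A row lasts 1/10 s, in which the tool goes at most 50 mm and 8.59 degrees, less where a joint would pass 70% of its speed; a pose out of reach is approached as far as the arm can. A call with a gripper value outside its range is refused whole. The fingers move at their own pace and stop on an object; "force" is the grip in N (left out, the last holds). Time passes only in rows, so rows that repeat a pose let the fingers close, or fill a call up. It gives the time, the measured TCP pose, the force, the opening and the grip force at its end, in the units of the state.
- r.get_obs(): the state, without advancing time (a new reading comes with each control period).
- eyes.snapshot(name): name is "scene" or "side" or "wrist"; returns the picture (420x560x3 uint8, red, green, blue); there is no depth.
- eyes.calibration(name): a dict with "mtx" (3x3 intrinsics, pixels), "k1" (the pictures are not rectified: a ray, as slopes to the right and down, at radius r is drawn at 1 + k1 r^2 times it, then the intrinsics apply), "rvec" (rotation vector, rad) and "tvec" (3), from world to camera coordinates, as OpenCV has them. Camera axes: x right, y down, z forward; pixel columns grow to the right and rows downward; lengths in m; the calibration is good to about 2 mm. A picture is of the moment at which its call begins: read the wrist's pose just before it. calibration takes no time and is no camera call; for the wrist camera it gives the pose at the moment of the call.
- finish_job(): hands the job in; it is judged then, once.
The state is a dict: "time_s": time; "q": joint angles; "qd": joint speeds; "effort": joint torques, N m; "ee_pos": TCP position; "orientation": TCP orientation; "force": force on the tool from outside, world axes, zero at the start; "moment": the same for the moment, N m; "opening": finger opening in m; "grip_force": force on a finger pad.
Only numpy, scipy, OpenCV 4.12 (cv2) and the standard library are available. Lean on these libraries where they do the work, as an engineer would, in place of code of your own. Each camera call takes 0.05 s, during which the arm holds its last target. There are 200 camera calls.

## Working session

There is one attempt and no reset: what is moved stays moved. The work goes in short steps, Python scripts to look and compute and a tool call to move; the robot and the scene stay as the last step left them, time stands still between calls to the robot, and variables do not carry over. Pictures are saved under pics/ and viewed, at most 10 in all, crops included, and the job is handed in when it is done.

Besides the shell and the picture viewer there is one more tool, called by a JSON object that holds its "method" and its "body", one argument or row to a line. send_rows: Moves the arm, as the interface text tells. Its arguments: {"type":"object","properties":{"series":{"type":"array"},"force":{"type":"number"}},"required":["series"]}

```bash
mkdir -p pics
cat > h.py <<'E'
import numpy as np, cv2
from bench import r, eyes, finish_job
def cal(n):
    c=eyes.calibration(n); R=cv2.Rodrigues(np.array(c['rvec'],float))[0]
    return np.array(c['mtx'],float),float(c['k1']),R,np.array(c['tvec'],float).ravel()
def ray(c,p):
    K,k,R,t=c; D=np.array([k,0,0,0,0])
    u=cv2.undistortPoints(np.array([[p]],float),K,D)[0,0]
    return -R.T@t, R.T@np.array([u[0],u[1],1])
def onz(c,p,z):
    o,d=ray(c,p); return o+d*(z-o[2])/d[2]
def proj(c,X):
    K,k,R,t=c
    return cv2.projectPoints(np.array(X,float).reshape(-1,3),cv2.Rodrigues(R)[0],t,K,np.array([k,0,0,0,0]))[0][:,0]
def tri(c1,p1,c2,p2):
    o1,d1=ray(c1,p1);o2,d2=ray(c2,p2)
    s=np.linalg.lstsq(np.c_[d1,-d2],o2-o1,rcond=None)[0]
    a,b=o1+s[0]*d1,o2+s[1]*d2
    return (a+b)/2,np.linalg.norm(a-b)
def snap(n,f):
    c=cal(n); im=eyes.snapshot(n); cv2.imwrite(f'pics/{f}.png',im[:,:,::-1]); return c,im
E
python3 - <<'E'
from h import *
ims=[snap(n,n+'0')[1] for n in('scene','side')]
for n in('scene','side','wrist'):
    c=cal(n); print(n,(-c[2].T@c[3]).round(3),c[0][0,0],c[1])
o=r.get_obs();print(o['time_s'],o['orientation'],o['opening'])
E
```

```text
scene [ 1.264 -0.691  0.853] 450.9388129418637 0.0381904076523118
side [0.123 0.922 1.178] 505.1585327507404 0.027933247889569204
wrist [ 0.142 -0.663  0.373] 305.7897659827518 -0.06072490101555258
0.1 [[-9.53941884e-01 -2.99990900e-01 -5.84447004e-04]
 [-2.99991439e-01  9.53940853e-01  1.40915000e-03]
 [ 1.34795696e-04  1.51957631e-03 -9.99998836e-01]] 0.08503395801612375
```

View pics/scene0.png

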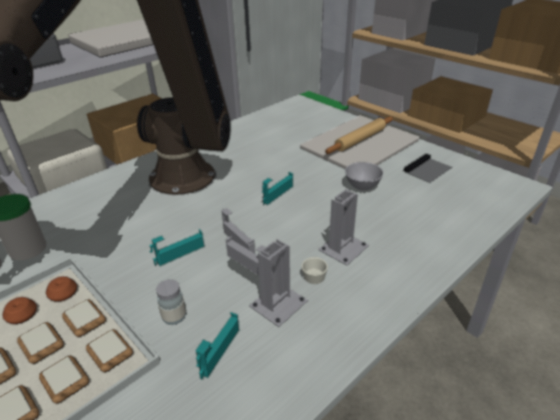

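View pics/side0.png

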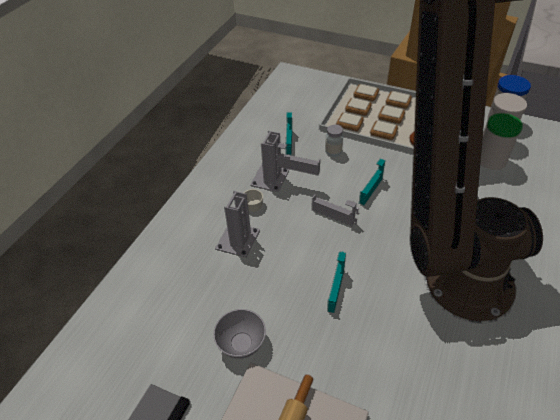

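Run:
```python
from h import *
a=cv2.imread('pics/scene0.png')[175:335,200:380]; b=cv2.imread('pics/side0.png')[120:280,200:380]
o=np.hstack([cv2.resize(x,None,fx=2.2,fy=2.2,interpolation=2) for x in(a,b)])
o=np.hstack([cv2.resize(a,(400,356),interpolation=2),cv2.resize(b,(400,356),interpolation=2)])
cv2.imwrite('pics/crop1.png',o)
cs,cd=cal('scene'),cal('side')
for p in [(334,208)]: print(onz(cd,p,.03))
# post foot hole guess
for n,c,ps in(('scene',cs,[(279,306),(344,247)]),('side',cd,[(271,180),(239,240)])):
    for p in ps: print(n,onz(c,p,0).round(3))
```

```text
[ 0.43186427 -0.09560975  0.03      ]
scene [ 0.695 -0.174 -0.   ]
scene [0.664 0.113 0.   ]
side [ 0.678 -0.162  0.   ]
side [0.658 0.11  0.   ]
```

View pics/crop1.png

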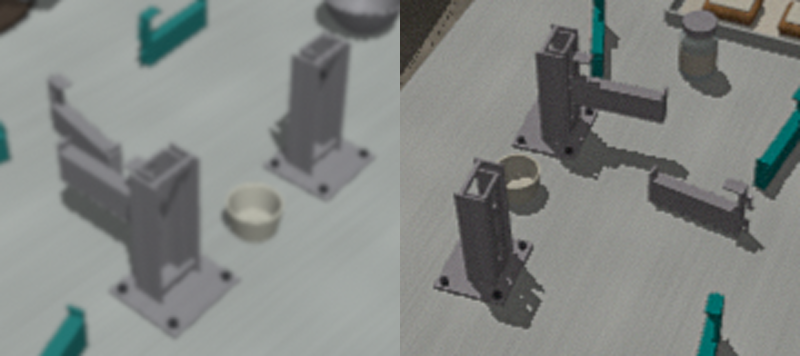

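The loose steel bracket is at scene (240,235) / side (334,208), standing upright with its flange end towards the robot. The lookalikes are three teal brackets at scene (178,247), (278,187) and (218,345), plus the mounted steel one at (245,262). The empty upright is the one at scene (343,225), with its foot centred near (343,247).

Run:
```python
from h import *
cs,cd=cal('scene'),cal('side')
A=lambda x,y:(200+x*.45,175+y*160/356); B=lambda x,y:(200+(x-400)*.45,120+y*160/356)
f=onz(cd,B(738,186),.086); s=onz(cd,B(652,173),.056); print('side flange',f,'stop',s)
f2=onz(cs,A(59,82),.086); s2=onz(cs,A(115,152),.056); print('scene',f2,s2)
for nm,hs,hd in(('empty',[(271,163),(323,188),(364,156)],[(445,281),(497,294),(522,245)]),('full',[(122,288),(173,322),(226,275)],[(520,146),(569,151),(589,112)])):
    for c,h,F in((cs,hs,A),(cd,hd,B)):
        P=[onz(c,F(*p),.006) for p in h]; print(nm,[p[:2].round(3) for p in P],((P[0]+P[2])/2)[:2].round(4))
o=r.get_obs();print(o['ee_pos'],o['time_s'])
w=cal('wrist');print(o['orientation'].T@(-w[2].T@w[3]-o['ee_pos']) , (w[2]@o['orientation']).round(3))
```

```text
side flange [ 0.37354063 -0.08300177  0.086     ] stop [ 0.49786164 -0.08873277  0.056     ]
scene [ 0.38590214 -0.08790442  0.086     ] [ 0.51594275 -0.1060965   0.056     ]
empty [array([0.627, 0.059]), array([0.705, 0.069]), array([0.703, 0.154])] [0.665  0.1063]
empty [array([0.696, 0.156]), array([0.622, 0.149]), array([0.629, 0.061])] [0.6624 0.1086]
full [array([ 0.653, -0.217]), array([ 0.728, -0.21 ]), array([ 0.721, -0.121])] [ 0.6868 -0.1688]
full [array([ 0.716, -0.111]), array([ 0.644, -0.129]), array([ 0.651, -0.217])] [ 0.6831 -0.1639]
[ 0.20242489 -0.64348584  0.23843741] 0.1
[ 6.37783160e-02  1.28455339e-04 -1.34527113e-01] [[-0.     1.    -0.   ]
 [-0.966 -0.    -0.258]
 [-0.258  0.     0.966]]
```

{"method": "send_rows", "body": {
  "series": [
    [-33,38,0,-8,100],
    [-66,75,0,-16,100],
    [-99,113,0,-24,100],
    [-132,150,0,-32,100],
    [-165,188,0,-40,100],
    [-198,226,0,-48,100],
    [-231,263,0,-56,100],
    [-264,301,0,-64,100],
    [-297,338,0,-72,100],
    [-330,376,0,-80,100]
  ]
}}

```text
time_s: 1.1
ee_pos: [0.4045, -0.1846, 0.2394]
orientation: [[0.136, -0.991, 0.001], [-0.991, -0.136, 0.0], [-0.0, -0.001, -1.0]]
force: [1.8, -0.3, -0.0]
opening: 0.0852
grip_force: 0.0
```

```bash
cat >> h.py <<'E'
def to(p,yaw_deg,z=None):
    "shift (mm) in tool axes & turn to put TCP at p with tool x at world yaw"
    o=r.get_obs(); R=np.array(o['orientation']); d=R.T@(np.array(p)-o['ee_pos'])*1000
    y=np.degrees(np.arctan2(R[1,0],R[0,0])); print('t',o['time_s'],'at',np.round(o['ee_pos'],4),'yaw',y.round(2),'q',np.round(o['q'],2),'\nSHIFT',d.round(1),'TURN',round((y-yaw_deg+180)%360-180,2))
E
python3 -c "
from h import *
to([.444,-.093,.24],-5.4)"
```

```text
t 1.1 at [ 0.4045 -0.1846  0.2394] yaw -82.21 q [ 0.02 -0.03 -0.47 -0.   -1.14  0.12] 
SHIFT [-85.4 -51.5  -0.5] TURN -76.81
```

{"method": "send_rows", "body": {
  "series": [
    [-17,-10,0,-8,100],
    [-34,-20,0,-16,100],
    [-51,-31,0,-24,100],
    [-68,-41,0,-32,100],
    [-85,-51,0,-40,100],
    [-85,-51,0,-48,100],
    [-85,-51,0,-56,100],
    [-85,-51,0,-64,100],
    [-85,-51,0,-71,100],
    [-85,-51,0,-75,100]
  ]
}}

```text
time_s: 2.1
ee_pos: [0.4436, -0.0956, 0.239]
orientation: [[0.992, -0.126, -0.001], [-0.126, -0.992, 0.0], [-0.001, 0.0, -1.0]]
force: [0.7, 0.4, -0.7]
opening: 0.0851
grip_force: 0.0
```

```bash
python3 -c "
from h import *
to([.444,-.093,.24],-5.4)
c,im=snap('wrist','w1')
np.savez('w1.npz',K=c[0],k=c[1],R=c[2],t=c[3])"
```

```text
t 2.1 at [ 0.4436 -0.0956  0.239 ] yaw -7.26 q [ 0.22 -0.01 -0.45 -0.   -1.13  1.22] 
SHIFT [ 0.1 -2.7 -1. ] TURN -1.86
```

View pics/w1.png

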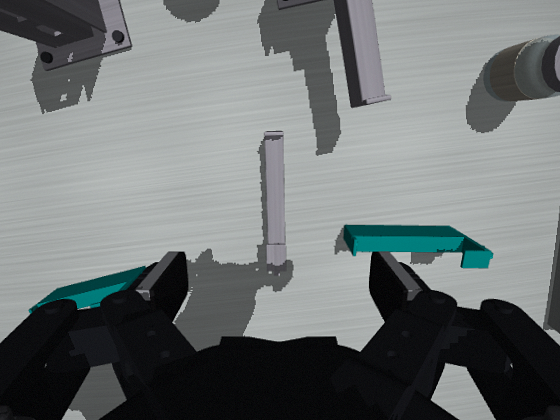

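The wrist view shows the grey bracket between the fingers, with its pan stop at (274,133) and its flange at (277,254). The teal brackets lie on either side of it.

Run:
```python
from h import *
d=np.load('w1.npz'); c=(d['K'],float(d['k']),d['R'],d['t'])
im=cv2.imread('pics/w1.png').astype(int)
for row in(160,180,200,220,240,254,262): print(row,im[row,255:295:1].mean(1).round().astype(int).tolist())
for p,z in(((274,131),.056),((277,244),.086),((277,264),.086)): print(onz(c,p,z).round(4))
```

```text
160 [177, 176, 177, 178, 164, 101, 88, 91, 89, 86, 97, 138, 143, 144, 147, 147, 147, 147, 147, 147, 149, 149, 148, 146, 144, 144, 146, 143, 149, 178, 177, 176, 176, 176, 176, 177, 177, 176, 176, 176]
180 [180, 181, 182, 182, 183, 188, 167, 88, 92, 92, 93, 114, 143, 142, 145, 144, 146, 148, 145, 145, 146, 149, 149, 145, 143, 145, 146, 142, 125, 129, 177, 176, 175, 173, 174, 176, 176, 174, 177, 175]
200 [174, 173, 174, 174, 178, 157, 82, 86, 89, 89, 83, 88, 129, 142, 143, 144, 145, 149, 147, 145, 144, 148, 149, 147, 144, 145, 146, 149, 144, 148, 181, 179, 178, 179, 181, 180, 181, 180, 180, 180]
220 [170, 174, 173, 171, 173, 172, 175, 154, 81, 85, 85, 82, 98, 139, 141, 142, 144, 147, 146, 145, 143, 144, 147, 147, 144, 145, 147, 151, 150, 153, 174, 173, 173, 173, 173, 174, 172, 175, 172, 174]
240 [176, 175, 178, 176, 177, 177, 178, 156, 79, 86, 88, 89, 95, 124, 144, 142, 144, 146, 148, 147, 145, 144, 145, 145, 143, 143, 144, 151, 151, 132, 130, 176, 172, 172, 171, 174, 170, 172, 171, 170]
254 [178, 161, 83, 87, 87, 88, 89, 88, 87, 86, 83, 97, 147, 148, 151, 149, 146, 147, 148, 140, 137, 140, 145, 144, 142, 140, 145, 145, 144, 142, 137, 145, 171, 169, 168, 168, 167, 167, 168, 167]
262 [77, 80, 80, 83, 84, 84, 85, 84, 84, 83, 81, 105, 148, 150, 153, 148, 123, 136, 152, 142, 137, 140, 143, 145, 144, 142, 148, 139, 122, 107, 66, 72, 89, 87, 88, 84, 82, 121, 176, 173]
[ 0.5038 -0.0983  0.056 ]
[ 0.3941 -0.0874  0.086 ]
[ 0.3723 -0.0846  0.086 ]
```

Run:
```python
from h import *
d=np.load('w1.npz'); c=(d['K'],float(d['k']),d['R'],d['t'])
a=onz(c,(274.8,160),.044);b=onz(c,(277,240),.044)
u=(a-b)[:2]; yaw=np.degrees(np.arctan2(u[1],u[0])); u/=np.linalg.norm(u); n=np.array([-u[1],u[0]])
e=onz(c,(274,131),.056)[:2]; k=onz(c,(277,244),.086)[:2]
s=((e@u-.070)+(k@u+.040))/2; C=u*s+n*((a[:2]@n+b[:2]@n)/2)
print(yaw,C,n@a[:2],n@e,n@k)
g=C-u*.002; print(g); to([*g,.025],yaw)
```

```text
-5.859764328213931 [ 0.43408631 -0.09099834] -0.046205251409077504 -0.046365847075870416 -0.046680422515674294
[ 0.43209677 -0.09079415]
t 2.15 at [ 0.4436 -0.0957  0.239 ] yaw -7.12 q [ 0.22 -0.01 -0.45 -0.   -1.13  1.22] 
SHIFT [-11.9  -3.4 214. ] TURN -1.26
```

{"method": "send_rows", "body": {
  "series": [
    [-12,-3,20,-1,65],
    [-12,-3,50,-1,65],
    [-12,-3,80,-1,65],
    [-12,-3,110,-1,65],
    [-12,-3,140,-1,65],
    [-12,-3,170,-1,65],
    [-12,-3,190,-1,65],
    [-12,-3,204,-1,65],
    [-12,-3,213,-1,65],
    [-12,-3,213,-1,65]
  ]
}}

```text
time_s: 3.15
ee_pos: [0.4316, -0.0913, 0.0253]
orientation: [[0.993, -0.115, -0.002], [-0.115, -0.993, -0.0], [-0.002, 0.001, -1.0]]
force: [0.2, -0.2, 0.9]
opening: 0.0554
grip_force: 0.0
```

{"method": "send_rows", "body": {
  "series": [
    [0,0,0,0,0],
    [0,0,0,0,0],
    [0,0,0,0,0],
    [0,0,0,0,0],
    [0,0,0,0,0],
    [0,0,0,0,0],
    [0,0,0,0,0],
    [0,0,0,0,0],
    [0,0,0,0,0],
    [0,0,-2,0,0]
  ],
  "force": 80
}}

```text
time_s: 4.15
ee_pos: [0.4323, -0.0911, 0.0286]
orientation: [[0.993, -0.114, 0.001], [-0.114, -0.993, 0.0], [0.001, -0.0, -1.0]]
force: [-0.4, 0.3, -3.4]
opening: 0.0184
grip_force: 78.1
```

{"method": "send_rows", "body": {
  "series": [
    [0,0,-10,0,0],
    [0,0,-35,0,0],
    [0,0,-70,0,0],
    [0,0,-105,4,0],
    [0,-10,-140,12,0],
    [3,-25,-170,20,0],
    [6,-40,-195,28,0],
    [9,-55,-215,36,0],
    [12,-75,-228,44,0],
    [15,-90,-232,52,0]
  ]
}}

```text
time_s: 5.15
ee_pos: [0.4576, -0.0026, 0.2626]
orientation: [[0.517, -0.856, 0.003], [-0.856, -0.517, 0.001], [0.0, -0.003, -1.0]]
force: [1.0, 0.2, -4.4]
opening: 0.0188
grip_force: 78.7
```

```bash
python3 -c "
from h import *
to([.47,.05,.26],184.5)"
```

```text
t 5.15 at [ 0.4576 -0.0026  0.2626] yaw -58.87 q [ 0.43 -0.03 -0.41 -0.   -1.19  0.12] 
SHIFT [-38.6 -37.8   2.7] TURN 116.63
```

{"method": "send_rows", "body": {
  "series": [
    [-4,-4,2,8,0],
    [-8,-8,2,16,0],
    [-12,-12,2,24,0],
    [-16,-16,2,32,0],
    [-20,-20,2,40,0],
    [-24,-24,2,48,0],
    [-28,-28,2,56,0],
    [-32,-32,2,64,0],
    [-36,-36,2,72,0],
    [-38,-38,2,80,0]
  ]
}}

```text
time_s: 6.15
ee_pos: [0.4693, 0.0489, 0.2586]
orientation: [[-0.753, -0.658, -0.001], [-0.658, 0.753, 0.0], [0.0, 0.001, -1.0]]
force: [0.1, 0.8, -3.4]
opening: 0.0189
grip_force: 78.7
```

{"method": "send_rows", "body": {
  "series": [
    [0,0,0,8,0],
    [0,0,0,16,0],
    [0,0,0,24,0],
    [0,0,0,30,0],
    [0,0,0,34,0],
    [0,0,0,36,0],
    [0,0,0,36,0],
    [0,0,0,36,0],
    [0,0,0,36,0],
    [0,0,0,36,0]
  ]
}}

```text
time_s: 7.15
ee_pos: [0.4699, 0.0487, 0.2584]
orientation: [[-0.995, -0.096, -0.0], [-0.096, 0.995, 0.0], [0.0, 0.0, -1.0]]
force: [-0.1, 0.6, -2.6]
opening: 0.0185
grip_force: 78.7
```

```bash
python3 -c "
from h import *
to([.47,.05,.26],184.5)
c,im=snap('wrist','w2')
np.savez('w2.npz',K=c[0],k=c[1],R=c[2],t=c[3])"
```

```text
t 7.15 at [0.4699 0.0487 0.2584] yaw -174.51 q [ 0.52  0.01 -0.39 -0.   -1.18 -2.  ] 
SHIFT [-0.2  1.3 -1.6] TURN 0.99
```

View pics/w2.png

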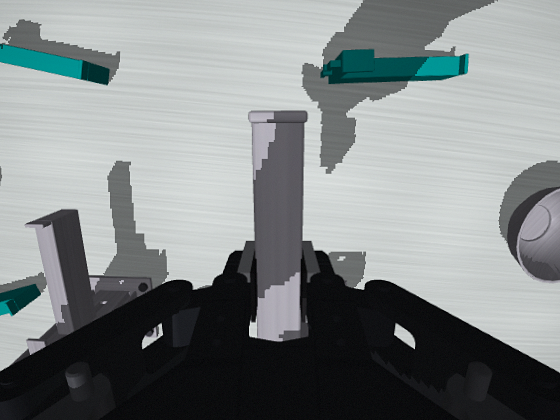

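This view shows only the held bracket, straight in the pads, with its pan stop at (278,116). The upright is hidden behind the gripper, so I'll turn sideways to look at the slot face.

{"method": "send_rows", "body": {
  "series": [
    [2,10,-2,-8,0],
    [4,20,-4,-16,0],
    [6,30,-6,-24,0],
    [8,40,-8,-32,0],
    [10,50,-10,-40,0],
    [12,60,-12,-48,0],
    [14,70,-14,-56,0],
    [16,80,-16,-64,0],
    [18,92,-18,-72,0],
    [20,102,-20,-80,0]
  ]
}}

```text
time_s: 8.2
ee_pos: [0.4403, 0.1489, 0.2784]
orientation: [[-0.073, -0.997, -0.0], [-0.997, 0.073, 0.0], [-0.0, 0.0, -1.0]]
force: [0.7, 0.5, -3.3]
opening: 0.0183
grip_force: 78.6
```

```bash
python3 -c "
from h import *
to([.44,.15,.28],270)
c,im=snap('wrist','w3')
np.savez('w3.npz',K=c[0],k=c[1],R=c[2],t=c[3])"
```

```text
t 8.2 at [0.4403 0.1489 0.2784] yaw -94.19 q [ 0.75 -0.02 -0.37 -0.   -1.23 -0.82] 
SHIFT [-1.1  0.3 -1.6] TURN -4.19
```

View pics/w3.png

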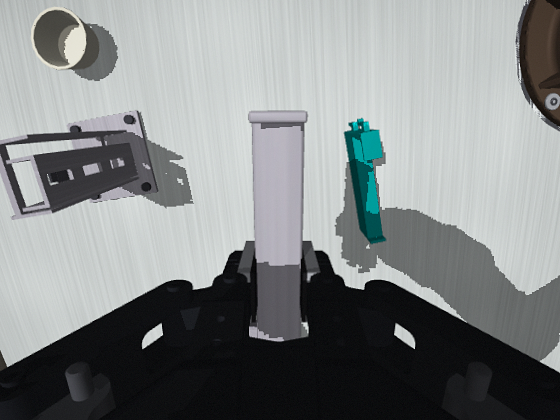

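The slotted strip shows at the left, with slots near (60,175), (90,168) and (118,161). I'll zoom in.

```bash
python3 -c "
from h import *
im=cv2.imread('pics/w3.png')[105:225,0:160]
cv2.imwrite('pics/c3.png',cv2.resize(cv2.convertScaleAbs(im,alpha=1.3),None,fx=5,fy=5,interpolation=0))"
```

```text
(no output)
```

View pics/c3.png

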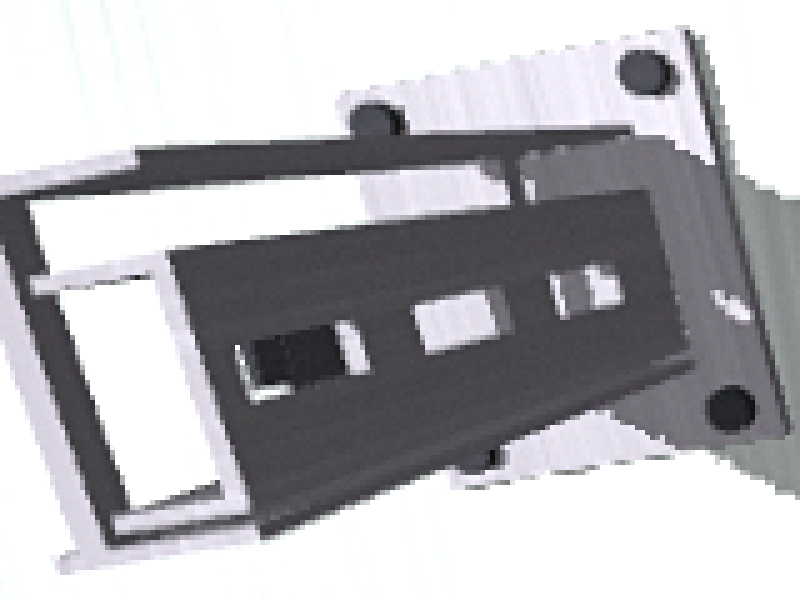

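Run:
```python
from h import *
d=np.load('w3.npz'); c=(d['K'],float(d['k']),d['R'],d['t'])
P=lambda x,y:(x/5-.4,105+y/5-.4)
for nm,p,z in(('top',(361,346),.135),('topU',(248,374),.167),('mid',(508,311),.085),('midU',(421,327),.117),('low',(619,283),.035),('lowU',(557,297),.067),('stripL',(170,252),.175),('stripR',(250,515),.175)): print(nm,onz(c,P(*p),z).round(4))
H=[onz(c,P(*p),.006) for p in((377,118),(647,72),(730,408),(478,457))]
for h in H: print('hole',h[:2].round(4))
print('centre',((H[0]+H[2])/2)[:2],((H[1]+H[3])/2)[:2])
for a,b in((1,2),(0,3)):
    e=H[a]-H[b]; print('yaw',np.degrees(np.arctan2(e[0],-e[1])))
for a,b in((1,0),(2,3)):
    e=H[b]-H[a]; print('yawx',np.degrees(np.arctan2(e[1],e[0])))
```

```text
top [0.6336 0.1127 0.135 ]
topU [0.6324 0.1125 0.167 ]
mid [0.6332 0.113  0.085 ]
midU [0.6328 0.1119 0.117 ]
low [0.6329 0.1128 0.035 ]
lowU [0.6316 0.1124 0.067 ]
stripL [0.6344 0.0909 0.175 ]
stripR [0.6321 0.135  0.175 ]
hole [0.7062 0.066 ]
hole [0.6299 0.0612]
hole [0.6235 0.1513]
hole [0.6983 0.1594]
centre [0.66484677 0.10860916] [0.66409101 0.11031389]
yaw 4.05588222397742
yaw 4.829645329637283
yawx 3.5511284574924593
yawx 6.2168912860290995
```

{"method": "send_rows", "body": {
  "series": [
    [4,-7,10,8,0],
    [8,-13,25,16,0],
    [12,-20,42,24,0],
    [16,-27,60,32,0],
    [20,-33,78,40,0],
    [25,-40,96,48,0],
    [29,-46,114,56,0],
    [33,-53,132,64,0],
    [37,-60,150,72,0],
    [41,-66,166,80,0]
  ]
}}

```text
time_s: 9.25
ee_pos: [0.5033, 0.1019, 0.1114]
orientation: [[-0.996, -0.088, -0.0], [-0.088, 0.996, -0.0], [0.0, -0.0, -1.0]]
force: [-0.4, 0.2, -3.8]
opening: 0.0185
grip_force: 78.7
```

```bash
cat >> h.py <<'E'
p0=np.array([.6331,.1127]); th=np.radians(4.4); u=np.array([np.cos(th),np.sin(th)]); n=np.array([-u[1],u[0]])
def post(back,z,lat=0): to([*(p0-back*u+lat*n),z],184.4)
E
python3 -c "
from h import *
post(.130,.112)"
```

```text
t 9.25 at [0.5033 0.1019 0.1114] yaw -174.96 q [ 0.58  0.22 -0.51  0.   -0.84 -2.07] 
SHIFT [-0.3  0.8 -0.6] TURN 0.64
```

{"method": "send_rows", "body": {
  "series": [
    [-4,0.8,-0.5,0.6,0],
    [-10,0.8,-0.5,0.6,0],
    [-17,0.8,-0.5,0.6,0],
    [-24,0.8,-0.5,0.6,0],
    [-31,0.8,-0.5,0.6,0],
    [-37,0.8,-0.5,0.6,0],
    [-42,0.8,-0.5,0.6,0],
    [-42,0.8,-0.5,0.6,0],
    [-42,0.8,-0.5,0.6,0],
    [-42,0.8,-0.5,0.6,0]
  ]
}}

```text
time_s: 10.25
ee_pos: [0.5444, 0.107, 0.1128]
orientation: [[-0.996, -0.085, -0.0], [-0.085, 0.996, -0.0], [0.0, -0.0, -1.0]]
force: [-0.8, 0.1, -4.0]
opening: 0.0182
grip_force: 78.6
```

```bash
python3 -c "
from h import *
post(.068,.112)
_,a=snap('side','s4');_,b=snap('scene','c4')
o=np.hstack([cv2.resize(x,(400,400),interpolation=2) for x in(a[120:260,200:340],b[150:290,270:410])])
cv2.imwrite('pics/c4b.png',o[:,:,::-1])"
```

```text
t 10.25 at [0.5444 0.107  0.1128] yaw -175.14 q [ 0.55  0.28 -0.42 -0.   -0.87 -2.03] 
SHIFT [-20.8  -1.3   0.7] TURN 0.46
```

View pics/c4b.png

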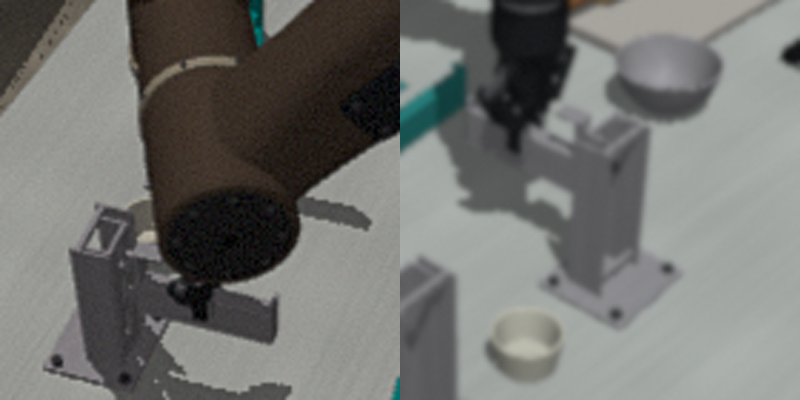

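The bracket is level in front of the empty upright, its hooks facing the strip, and the bowl and ramekin are untouched. Next I'll ease in and watch the force.

{"method": "send_rows", "body": {
  "series": [
    [0,-0.6,0.5,0.4,0],
    [0,-1.2,0.5,0.4,0],
    [-2,-1.2,0.5,0.4,0],
    [-4,-1.2,0.5,0.4,0],
    [-6,-1.2,0.5,0.4,0],
    [-8,-1.2,0.5,0.4,0],
    [-10,-1.2,0.5,0.4,0],
    [-12,-1.2,0.5,0.4,0],
    [-12,-1.2,0.5,0.4,0],
    [-12,-1.2,0.5,0.4,0]
  ]
}}

```text
time_s: 11.35
ee_pos: [0.5568, 0.1069, 0.1122]
orientation: [[-0.997, -0.078, -0.0], [-0.078, 0.997, -0.0], [0.0, -0.0, -1.0]]
force: [0.2, 0.7, -4.6]
opening: 0.0189
grip_force: 78.6
```

```bash
python3 -c "
from h import *
post(.068,.112);print(np.round(r.get_obs()['moment'],2))"
```

```text
t 11.35 at [0.5568 0.1069 0.1122] yaw -175.54 q [ 0.53  0.3  -0.39 -0.   -0.88 -2.03] 
SHIFT [-8.6 -0.1  0.2] TURN 0.06
[ 0.   -0.    0.05]
```

Already about 5 mm past where a miss would stop, with no force. I'll carry on.

{"method": "send_rows", "body": {
  "series": [
    [-1.5,0,0,0,0],
    [-3,0,0,0,0],
    [-4.5,0,0,0,0],
    [-6,0,0,0,0],
    [-7,0,0,0,0],
    [-8,0,0,0,0],
    [-8.5,0,0,0,0],
    [-8.5,0,0,0,0],
    [-8.5,0,0,0,0],
    [-8.5,0,0,0,0]
  ]
}}

```text
time_s: 12.35
ee_pos: [0.5625, 0.107, 0.1117]
orientation: [[-0.997, -0.077, -0.005], [-0.077, 0.997, -0.001], [0.005, -0.001, -1.0]]
force: [-11.5, 1.9, 3.1]
opening: 0.0188
grip_force: 79.6
```

```bash
python3 -c "
from h import *
post(.068,.112);print(np.round(r.get_obs()['moment'],2),np.round(r.get_obs()['force'],2))"
```

```text
t 12.35 at [0.5625 0.107  0.1117] yaw -175.56 q [ 0.53  0.31 -0.38 -0.   -0.89 -2.02] 
SHIFT [-2.8  0.2 -0.3] TURN 0.04
[0.61 3.71 0.11] [-11.45   1.95   3.13]
```

{"method": "send_rows", "body": {
  "series": [
    [-1,0,0,0,0],
    [-2,0,0,0,0],
    [-3,0,0,0,0],
    [-3,0,0,0,0],
    [-3,0,0,0,0],
    [-3,0,0,0,0],
    [-3,0,0,0,0],
    [-3,0,0,0,0],
    [-3,0,0,0,0],
    [-3,0,0,0,0]
  ]
}}

```text
time_s: 13.35
ee_pos: [0.5626, 0.1067, 0.1112]
orientation: [[-0.997, -0.077, -0.01], [-0.077, 0.997, -0.002], [0.01, -0.002, -1.0]]
force: [-22.2, 3.5, 8.1]
opening: 0.0183
grip_force: 80.4
```

```bash
python3 -c "
from h import *
post(.068,.112);print(np.round(r.get_obs()['moment'],2),np.round(r.get_obs()['force'],2))"
```

```text
t 13.35 at [0.5626 0.1067 0.1112] yaw -175.58 q [ 0.53  0.31 -0.37 -0.   -0.89 -2.02] 
SHIFT [-2.7  0.6 -0.8] TURN 0.02
[1.24 7.35 0.22] [-22.23   3.46   8.14]
```

{"method": "send_rows", "body": {
  "series": [
    [2,0,0,0,0],
    [4,0,0,0,0],
    [4.5,0,0,0,0],
    [4.5,0,1,0,0],
    [4.5,0,2,0,0],
    [4.5,0,3,0,0],
    [4.5,0,4,0,0],
    [4.5,0,5,0,0],
    [4.5,0,6,0,0],
    [4.5,0,6,0,0]
  ]
}}

```text
time_s: 14.35
ee_pos: [0.5621, 0.1069, 0.107]
orientation: [[-0.997, -0.078, -0.003], [-0.078, 0.997, -0.001], [0.003, -0.001, -1.0]]
force: [-14.0, -0.6, 9.4]
opening: 0.0183
grip_force: 80.6
```

```bash
python3 -c "
from h import *
post(.068,.104);print(np.round(r.get_obs()['moment'],2),np.round(r.get_obs()['force'],2))"
```

```text
t 14.35 at [0.5621 0.1069 0.107 ] yaw -175.54 q [ 0.53  0.31 -0.39 -0.   -0.87 -2.02] 
SHIFT [-3.2  0.4  3. ] TURN 0.06
[-0.07  4.29  0.05] [-13.97  -0.59   9.39]
```

{"method": "send_rows", "body": {
  "series": [
    [1,0,0,0,0],
    [2,0,0,0,0],
    [3,0,0,0,0],
    [4,0,0,0,0],
    [5,0,0,0,0],
    [5,0,0,0,0],
    [5,0,0,0,0],
    [5,0,0,0,0],
    [5,0,0,0,0],
    [5,0,0,0,0]
  ]
}}

```text
time_s: 15.35
ee_pos: [0.5603, 0.1076, 0.1067]
orientation: [[-0.997, -0.078, 0.003], [-0.078, 0.997, 0.001], [-0.003, 0.0, -1.0]]
force: [5.6, -1.7, -1.9]
opening: 0.0185
grip_force: 78.8
```

```bash
python3 -c "
from h import *
post(.068,.104);print(np.round(r.get_obs()['moment'],2),np.round(r.get_obs()['force'],2))"
```

```text
t 15.35 at [0.5603 0.1076 0.1067] yaw -175.52 q [ 0.53  0.31 -0.4   0.   -0.86 -2.03] 
SHIFT [-4.9 -0.5  2.8] TURN 0.08
[-0.31 -1.76 -0.15] [ 5.56 -1.71 -1.93]
```

It only came back 1.8 mm before the pull was resisted, so the lips are behind the plate. I'll centre it in that play and lower it onto the catch.

{"method": "send_rows", "body": {
  "series": [
    [-1,0,0,0,0],
    [-2,0,0,0,0],
    [-2.5,0,0.5,0,0],
    [-2.5,0,1,0,0],
    [-2.5,0,1.5,0,0],
    [-2.5,0,2,0,0],
    [-2.5,0,2.5,0,0],
    [-2.5,0,3,0,0],
    [-2.5,0,3,0,0],
    [-2.5,0,3,0,0]
  ]
}}

```text
time_s: 16.35
ee_pos: [0.5613, 0.1074, 0.1039]
orientation: [[-0.997, -0.078, 0.001], [-0.078, 0.997, 0.0], [-0.001, 0.0, -1.0]]
force: [-4.2, 0.5, 6.7]
opening: 0.0186
grip_force: 80.3
```

```bash
python3 -c "
from h import *
post(.068,.104);print(np.round(r.get_obs()['moment'],2),np.round(r.get_obs()['force'],2))"
```

```text
t 16.35 at [0.5613 0.1074 0.1039] yaw -175.52 q [ 0.53  0.31 -0.39  0.   -0.86 -2.02] 
SHIFT [-4.  -0.2 -0.1] TURN 0.08
[0.26 0.87 0.1 ] [-4.25  0.53  6.65]
```

{"method": "send_rows", "body": {
  "series": [
    [0,0,-1,0,0],
    [0,0,-1.5,0,0],
    [0,0,-1.5,0,55],
    [0,0,-1.5,0,55],
    [0,0,-1.5,0,55],
    [0,0,-1.5,0,55],
    [0,0,-6,0,55],
    [0,0,-20,0,55],
    [0,0,-45,0,55],
    [0,0,-75,0,55]
  ]
}}

```text
time_s: 17.35
ee_pos: [0.5607, 0.107, 0.1785]
orientation: [[-0.997, -0.078, -0.002], [-0.078, 0.997, -0.001], [0.002, -0.001, -1.0]]
force: [0.4, -0.4, 0.7]
opening: 0.047
grip_force: 0.0
```

```bash
python3 -c "
from h import *
post(.015,.19)
_,a=snap('side','s5');_,b=snap('scene','c5')
o=np.hstack([cv2.resize(x,(400,400),interpolation=2) for x in(a[120:260,200:340],b[150:290,270:410])])
cv2.imwrite('pics/c5b.png',o[:,:,::-1])"
```

```text
t 17.35 at [0.5607 0.107  0.1785] yaw -175.54 q [ 0.53  0.24 -0.31 -0.   -1.03 -2.02] 
SHIFT [-57.6   0.1 -11.6] TURN 0.06
```

View pics/c5b.png

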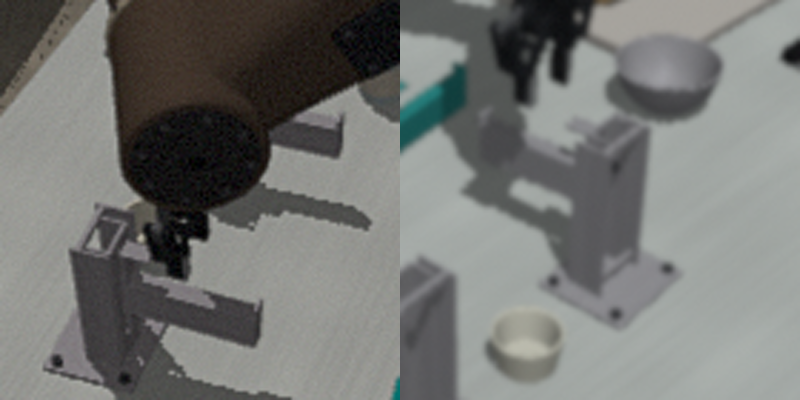

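The bracket hangs on its own, sitting high on the catch, with its flange next to the post top. Next I'll shut the fingers above the flange.

{"method": "send_rows", "body": {
  "series": [
    [0,0,-10,0,40],
    [0,0,-25,0,0],
    [-8,0,-27,0,0],
    [-18,0,-27,0,0],
    [-28,0,-27,0,0],
    [-38,0,-27,0,0],
    [-46,0,-27,0,0],
    [-50,0,-27,0,0],
    [-50,0,-27,0,0],
    [-50,0,-27,0,0]
  ]
}}

```text
time_s: 18.45
ee_pos: [0.6109, 0.1111, 0.205]
orientation: [[-0.997, -0.078, -0.001], [-0.078, 0.997, -0.0], [0.001, -0.0, -1.0]]
force: [-0.1, 0.5, -0.9]
opening: 0.0001
grip_force: 0.0
```

{"method": "send_rows", "body": {
  "series": [
    [0,0,5,0,0],
    [0,0,10,0,0],
    [0,0,15,0,0],
    [0,0,19,0,0],
    [0,0,22,0,0],
    [0,0,24,0,0],
    [0,0,26,0,0],
    [0,0,28,0,0],
    [0,0,30,0,0],
    [0,0,30,0,0]
  ]
}}

```text
time_s: 19.45
ee_pos: [0.611, 0.1111, 0.175]
orientation: [[-0.997, -0.078, -0.0], [-0.078, 0.997, -0.0], [0.0, -0.0, -1.0]]
force: [-0.6, -0.1, -0.6]
opening: -0.0001
grip_force: 0.0
```

{"method": "send_rows", "body": {
  "series": [
    [0,0,0.7,0,0],
    [0,0,1.4,0,0],
    [0,0,2.1,0,0],
    [0,0,2.8,0,0],
    [0,0,3.5,0,0],
    [0,0,4.2,0,0],
    [0,0,4.9,0,0],
    [0,0,5.5,0,0],
    [0,0,6,0,0],
    [0,0,6,0,0]
  ]
}}

```text
time_s: 20.45
ee_pos: [0.6114, 0.1111, 0.1715]
orientation: [[-0.997, -0.078, 0.002], [-0.078, 0.997, -0.0], [-0.002, -0.0, -1.0]]
force: [-5.4, -1.7, 13.4]
opening: -0.0002
grip_force: 6.8
```

{"method": "send_rows", "body": {
  "series": [
    [0,0,0.3,0,0],
    [0,0,0.6,0,0],
    [0,0,0.9,0,0],
    [0,0,1.2,0,0],
    [0,0,1.5,0,0],
    [0,0,1.8,0,0],
    [0,0,2.1,0,0],
    [0,0,2.4,0,0],
    [0,0,2.7,0,0],
    [0,0,2.7,0,0]
  ]
}}

```text
time_s: 21.45
ee_pos: [0.6115, 0.1111, 0.1694]
orientation: [[-0.997, -0.079, 0.002], [-0.079, 0.997, -0.0], [-0.002, -0.0, -1.0]]
force: [-7.0, -0.8, 17.2]
opening: 0.0001
grip_force: 8.3
```

{"method": "send_rows", "body": {
  "series": [
    [0,0,0.4,0,0],
    [0,0,0.8,0,0],
    [0,0,1.2,0,0],
    [0,0,1.6,0,0],
    [0,0,2,0,0],
    [0,0,2.4,0,0],
    [0,0,2.8,0,0],
    [0,0,3.2,0,0],
    [0,0,3.5,0,0],
    [0,0,3.5,0,0]
  ]
}}

```text
time_s: 22.45
ee_pos: [0.6116, 0.1114, 0.1634]
orientation: [[-0.997, -0.078, 0.001], [-0.078, 0.997, 0.0], [-0.001, 0.0, -1.0]]
force: [3.0, 0.3, 4.3]
opening: -0.0001
grip_force: 2.1
```

It snapped down to about the home height. One firm press will check that it is fully seated.

{"method": "send_rows", "body": {
  "series": [
    [0,0,0.5,0,0],
    [0,0,1,0,0],
    [0,0,1.5,0,0],
    [0,0,2,0,0],
    [0,0,2.5,0,0],
    [0,0,3,0,0],
    [0,0,3.5,0,0],
    [0,0,4,0,0],
    [0,0,4,0,0],
    [0,0,4,0,0]
  ]
}}

```text
time_s: 23.45
ee_pos: [0.6118, 0.1113, 0.1618]
orientation: [[-0.997, -0.079, 0.003], [-0.079, 0.997, 0.0], [-0.003, 0.0, -1.0]]
force: [-5.0, 0.4, 20.4]
opening: 0.0001
grip_force: 9.9
```

{"method": "send_rows", "body": {
  "series": [
    [0,0,-3,0,0],
    [0,0,-8,0,0],
    [0,0,-25,0,0],
    [0,0,-50,0,0],
    [10,0,-80,0,0],
    [35,0,-110,0,0],
    [70,0,-130,0,0],
    [110,0,-140,0,0],
    [145,0,-140,0,0],
    [160,0,-140,0,0]
  ]
}}

```text
time_s: 24.45
ee_pos: [0.4487, 0.098, 0.2991]
orientation: [[-0.997, -0.078, -0.001], [-0.078, 0.997, 0.001], [0.001, 0.001, -1.0]]
force: [0.5, 0.5, 0.5]
opening: 0.0001
grip_force: 0.0
```

```bash
python3 -c "
from h import *
_,a=snap('side','s6');_,b=snap('scene','c6')
print(r.get_obs()['time_s'],r.get_obs()['force'])
o=np.hstack([cv2.resize(x,(400,400),interpolation=2) for x in(a[110:270,190:350],b[150:310,230:390])])
cv2.imwrite('pics/c6b.png',o[:,:,::-1])"
```

```text
24.55 [-0.54553348  0.50377479  0.44130979]
```

View pics/c6b.png

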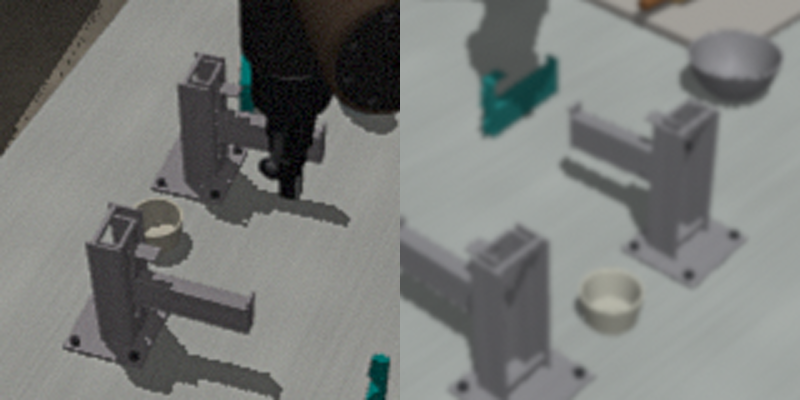

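The bracket now sits at the same level as its partner, the gripper is clear of it, and the ramekin and bowl haven't moved.

```bash
python3 -c "
from h import *
print(finish_job())"
```

```text
the job is handed in; nothing more can be done
None
```

The loose bracket hangs on the empty upright with both hooks in, level with its partner and pressed past the catch until it met a hard stop; the job was handed in at about 24.6 s with the robot clear and the bowl, jar and ramekin not touched.

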